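Span gauge off, test bar on: dress the bend rig

ROBOT

A 6-joint arm with a two-finger parallel gripper is mounted at the origin on the work surface. World frame = base frame: x ahead of the robot, y to its left, z up, the work surface at z = 0. Lengths are in m, angles in rad, forces in N, time in s.
With the tool pointing down it reaches from about 0.35 to 0.975 m from the base axis. Payload 4.9 kg.
Tool frame: the origin (TCP) lies midway between the tips of the shut fingers; the grasp point (between the pads) lies 19 mm behind it; z points along the fingers, y is the direction in which the jaws open and shut (so a half turn about z gives the same grasp; the last joint's range is limited). The gripper opens to 85 mm and grips with 20 to 120 N. Pads are 22 mm wide; open, the fingers measure 114 mm over their backs; the gripper's body (76 mm by 85 mm) begins 54 mm behind the grasp point. The pads swing forward as they close: fully open they stand 13 mm farther back than shut.
Start: joints at [1.093, 0.053, 1.613, -0, 1.476, -0.119], TCP at [0.219, 0.585, 0.231] pointing down, gripper open.
Joint ranges: [-3.01, 3.01], [-1.01, 2.22], [0.06, 2.58], [-1.02, 4.17], [0.09, 2.62], [-3.14, 3.14]. Speed limits (rad/s): [2.57, 2.57, 3.14, 3.14, 3.14, 3.14].

INTERFACE

Orientations are given as a rotation vector (axis times angle).
In Python, from station import ctrl gives the robot as it stands.
- The arm moves only by the tool play_rows, never from a script. Its argument "motion" is a list that holds one entry, the list of rows, each a list of 7 numbers: the closure, from -1 (fully open) to 1 (shut), then the shift along the tool's x, y, z in cm, then the turn, a rotation vector about the tool's x, y, z in degrees. A call has 1 to 20 rows; each row is the pose to reach, as a shift and turn from the pose measured when the call began, along the tool's axes at that moment; what a row does not reach only later rows make up. A row lasts 1/8 s, in which the tool goes at most 62.5 mm and 10.7 degrees, less where a joint would pass 70% of its speed; a pose out of reach is approached as far as the arm can. A call with a gripper value outside its range is refused whole. The fingers move at their own pace and stop on an object; "newtons" is the grip in N (left out, the last holds). Time passes only in rows, so rows that repeat a pose let the fingers close. It gives the time, the measured TCP pose, the force and the opening at its end, in the units of the state.
- ctrl.get_obs(): the state, without advancing time (a new reading comes with each control period).
- ctrl.get_image(name): name is "scene" or "top" or "wrist"; returns a dict with "color" (400x640x3 uint8, red, green, blue), "mtx" (3x3 intrinsics, pixels), "D" ([k1, k2, p1, p2, k3] as OpenCV has them; the pictures are not rectified), "T" (4x4, takes a point from camera to world coordinates). Camera axes: x right, y up, looking along -z (the intrinsics and any distortion apply to the point x, -y, -z); pixel columns grow to the right and rows downward; lengths in m; the calibration is good to about 2 mm. A picture is of the moment at which its call begins. There is no depth.
- ctrl.finish_job(): hands the job in, once; it reports no verdict.
The state is a dict: "t": time; "q": joint angles; "dq": joint speeds; "effort": joint torques, N m; "tool_pos": TCP position; "tool_rot": TCP orientation; "contact_force": force on the tool from outside, world axes, zero at the start; "wrist_torque": the same for the moment, N m; "opening": finger opening in m.
Only numpy, scipy, OpenCV 4.12 (cv2) and the standard library are available. Lean on these libraries where they do the work, as an engineer would, in place of code of your own. Each camera call takes 0.05 s, during which the arm holds its last target.

TASK

The span of the bend rig has been set, so lift the notched span gauge off the two support rollers and hang it by its hole on the free peg of the gauge rack. Then gently lay the whole test bar flat across the two rollers, square to them and centred, with the same overhang at each end. Leave the broken bar halves, the brass weights and their hanger where they are.

Things in the scene. Friction and masses are not known exactly. Their poses are not given: they have to be found in the camera images.
- rig: Bend rig, fixed: grey base 110 (x) x 200 (y) x 18 mm with two support posts at y = -64 and +64 mm, each topped by a fixed steel roller (10 mm diameter, 56 mm long, along x), and a dial gauge between them (plunger tip at z = 106 mm). A scale and black thumbscrews on its -x side. Origin: centre of the underside, on the bench. Yaw within 0.35 rad.
- span_mid (a point): Mid-span of the rig: midway between the two rollers, level with their tops, 120 mm above the bench; axes as the rig's. A laid bar lies along y with the middle of its underside here. Retaining plates at the roller ends (x = +-26 mm) stay 3 mm below this level.
- gauge: Span gauge, upright aluminium plate 10 mm thick (x), 0.11 to 0.22 kg: beam 152 mm long (y), z = 0 to 30 mm, its notches (11.5 mm wide, 6 mm deep, 128 mm apart) sitting over the rollers; on its middle a tab 44 mm wide (y), top at z = 85 mm. Origin: mid-beam at the notch ceilings, at the start on span_mid with the rig's yaw. Feet end at z = -6 mm. Both faces alike.
- gauge_hole (a point): Centre of the 21 mm hole through the gauge's tab (along the gauge's x), 50 mm above its origin. The tab is solid plate above the hole, from 11 to 35 mm over this point: pinch it there from above by its two faces.
- rack: Gauge rack, fixed, left or right of the rig, facing -x within 0.3 rad of yaw: steel foot 100 (x) x 210 (y) x 12 mm, two posts behind (129 mm high), wooden rail (z = 103 to 127 mm, front face at x = 18 mm) with two steel pegs towards -x, 8 mm thick, tips at x = -52 mm: the free one at y = -60 mm, the other, at y = 75 mm, holding a shorter gauge 84 mm wide. Origin: centre of the underside.
- peg_tip (a point): Centre of the free peg's tip (half-ball of 4 mm radius), 123 mm above the bench; axes as the rack's. From here the peg runs 70 mm towards +x to the rail, sloping down 10 mm on the way.
- bar: The whole test bar, pale glass-fibre laminate, 160 mm long (y) x 15 mm (x) x 8 mm, 29 to 47 g, flat on the bench on the side of the rig where the rack is not. Origin: centre of the underside.
- bar_mid (a point): Middle of the test bar, 4 mm above its origin; 124 mm above the bench when it lies on the rollers.
- broken_a: Broken half of the last test bar, same pale material, flat on the bench 80 mm from the whole bar: 74 x 15 x 8 mm, long along its y. Bystander.
- broken_b: The other broken half, flat on the bench on the other side of the whole bar: 66 x 15 x 8 mm, long along its y. Bystander.
- weight_a: Slotted brass weight lying just behind the rig, a disc 56 mm in diameter and 22 mm high; origin centre of underside. Bystander.
- weight_b: Smaller slotted brass weight behind the rig, 48 mm in diameter and 15 mm high; origin centre of underside. Bystander.
- hanger: Brass weight hanger standing behind the rig: round foot 48 mm in diameter, thin stem and hook, 113 mm high; origin centre of underside. Bystander.
Not all that is in view belongs to the job. What is shaped like the bar but brown or pink is not meant. What is shaped like the gauge but green is not meant.

How it is judged:
On the way, in this order (a step that is already met when the one before it is completed fails the run):
1. the span gauge hangs by its hole on the free peg, let go (x of gauge_hole in the frame of peg_tip between 0.004 and 0.066 m and y of gauge_hole in the frame of peg_tip between -0.009 and 0.009 m and z of gauge_hole in the frame of peg_tip between -0.022 and 0 m and angle between gauge's own z axis and vertical below 0.25 rad and contact force between gauge and rack above 0.3 N and contact force between the fingers and gauge below 0.05 N and linear speed of gauge below 0.03 m/s), for 0.2 s.
2. the whole bar lies across both rollers, let go, with the gauge still on its peg (all of step 1 and x of bar_mid in the frame of rig between -0.01 and 0.01 m and y of bar_mid in the frame of rig between -0.008 and 0.008 m and z of bar_mid in the frame of rig between 0.121 and 0.127 m and angle between the y axis of bar and the y axis of rig, either way round below 0.08 rad and angle between the z axis of bar and the z axis of rig, either way round below 0.05 rad and contact force between bar and rig above 0.1 N and contact force between the fingers and bar below 0.05 N and linear speed of bar below 0.03 m/s), for 0.2 s.
At the end, for the whole second after the job is handed in: The span gauge hangs freely on the free peg (peg through its hole, upright within 0.25 rad, borne by the rack) and the whole bar rests flat on both rollers, its middle within 8 mm of mid-span along the rig's y and within 10 mm across, square within 0.08 rad; both at rest and let go (all of step 2); the robot touches nothing.
It fails at once if the bar is dropped onto the rollers (it arrives faster than 0.4 m/s, as from a fall of more than 10 mm) (x of bar_mid in the frame of rig between -0.04 and 0.04 m and y of bar_mid in the frame of rig between -0.08 and 0.08 m and z of bar_mid in the frame of rig between 0.115 and 0.128 m and linear speed of bar above 0.4 m/s).
It fails at once if a broken half, a brass weight or the hanger is pushed more than 30 mm (distance of any of broken_a, broken_b, weight_a, weight_b, hanger from where it was at the start of the episode above 0.03 m).
It also fails if it takes over 64 s, if anything falls off the work surface, if the arm or the gripper's body presses on something with over 40 N, if the wrist force passes 120 N, or if a joint passes its speed limit or range.

## Working session

There is one attempt and no reset: what is moved stays moved. The work goes in short steps, Python scripts to look and compute and a tool call to move; the robot and the scene stay as the last step left them, time stands still between calls to the robot, and variables do not carry over. Pictures are saved under pics/ and viewed, and the job is handed in when it is done.

Besides the shell and the picture viewer there is one more tool, called after "Emit:" as name(argument=value, ...), one argument or row to a line, values as JSON. play_rows: Moves the arm, as the interface text tells. Its arguments: {"type":"object","properties":{"motion":{"type":"array"},"newtons":{"type":"number"}},"required":["motion"]}

```bash
ls; mkdir -p pics
python3 - <<'E'
from station import ctrl
import cv2,numpy as np,pickle
o=ctrl.get_obs();print(o)
d={}
for n in ["scene","top","wrist"]:
    im=ctrl.get_image(n);d[n]=im
    cv2.imwrite(f"pics/{n}0.png",im["color"][:,:,::-1]); print(n,im["mtx"],im["D"],im["T"])
pickle.dump(d,open("im0.pkl","wb"))
E
```

```text
pics
{'t': 0.0, 'q': array([ 1.09301574e+00,  5.33488254e-02,  1.61430412e+00,  2.23674316e-05,
        1.47600754e+00, -1.18997982e-01]), 'dq': array([ 6.68200422e-04, -1.78934309e-03, -9.64207270e-04, -7.22858230e-04,
        4.20549659e-04, -5.03720876e-05]), 'effort': array([-2.57963395e-03, -3.93651259e+01, -3.70184147e+01, -1.95406228e-04,
        6.67635089e-03,  2.03639797e-05]), 'tool_pos': array([0.21916056, 0.58464363, 0.23006196]), 'tool_rot': array([-0.56044728, -3.09055671,  0.00309372]), 'contact_force': array([-0.44269674, -0.09913293, -0.650412  ]), 'wrist_torque': array([0.05251883, 0.0484446 , 0.00832078]), 'opening': 0.0852519313241128}
scene [[407.49590044   0.         314.75240608]
 [  0.         407.49590044 198.79093598]
 [  0.           0.           1.        ]] [0.0310578 0.        0.        0.        0.       ] [[-0.63474019 -0.50713879  0.58302241  1.17375113]
 [ 0.77267286 -0.40773398  0.48654871  0.58482998]
 [-0.00902968  0.75931762  0.65065753  0.87125948]
 [ 0.          0.          0.          1.        ]]
top [[511.42013028   0.         325.7743054 ]
 [  0.         511.42013028 198.80662026]
 [  0.           0.           1.        ]] [-0.09222113  0.          0.          0.          0.        ] [[ 1.82143590e-02  9.97450198e-01 -6.90024629e-02  3.78922351e-01]
 [-9.99833260e-01  1.82606124e-02  3.95561862e-05  5.93115310e-02]
 [ 1.29948255e-03  6.89902369e-02  9.97616489e-01  1.73184638e+00]
 [ 0.00000000e+00  0.00000000e+00  0.00000000e+00  1.00000000e+00]]
wrist [[339.85819203   0.         319.10581281]
 [  0.         339.85819203 197.61312554]
 [  0.           0.           1.        ]] [-0.05997003  0.          0.          0.          0.        ] [[ 0.35166275 -0.88463067 -0.30620562  0.1393471 ]
 [ 0.93612593  0.3318826   0.11628491  0.61434156]
 [-0.00124488 -0.32754009  0.94483646  0.37308995]
 [ 0.          0.          0.          1.        ]]
```

View pics/scene0.png

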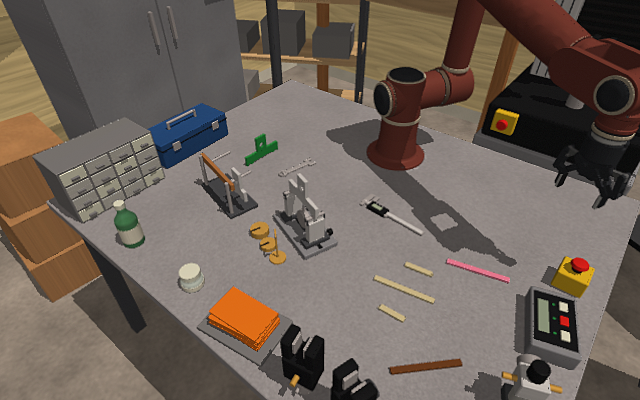

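View pics/top0.png

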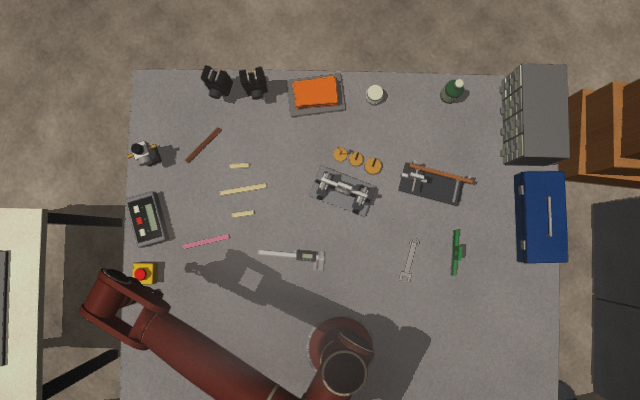

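View pics/wrist0.png

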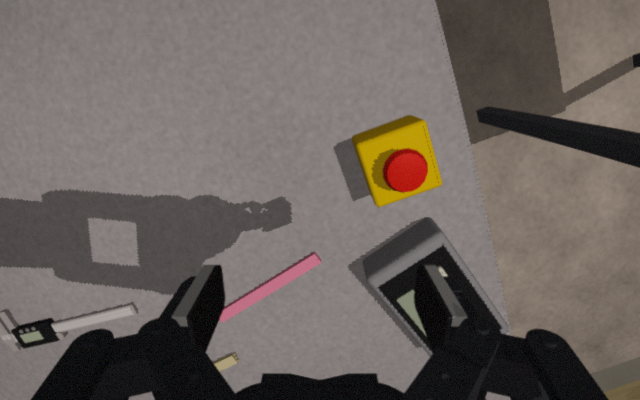

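Top view: rig at about (343,190), rack on the right at (435,183), and the pale whole bar at (243,189) between two pale short halves at (239,166) and (243,214). Decoys are the brown bar (203,145), pink bar (206,242) and green gauge (456,252). I'll enlarge to confirm.

```bash
cat > h.py <<'E'
import numpy as np,cv2,pickle
from scipy.spatial.transform import Rotation as R
def ray(im,uv):
    p=cv2.undistortPoints(np.array(uv,float).reshape(-1,1,2),im["mtx"],np.array(im["D"])).reshape(-1,2)
    d=np.c_[p[:,0],-p[:,1],-np.ones(len(p))]
    return im["T"][:3,3], d@im["T"][:3,:3].T
def at_z(im,uv,z):
    o,d=ray(im,uv); z=np.broadcast_to(np.array(z,float),(len(d),)); return o+d*((z-o[2])/d[:,2])[:,None]
def proj(im,P):
    P=np.atleast_2d(P); c=(P-im["T"][:3,3])@im["T"][:3,:3]
    c=c*[1,-1,-1]
    return cv2.projectPoints(c.reshape(-1,1,3),np.zeros(3),np.zeros(3),im["mtx"],np.array(im["D"]))[0].reshape(-1,2)
def crop(im,x0,y0,x1,y1,s,fn,draw=None):
    c=np.ascontiguousarray(im["color"][:,:,::-1][y0:y1,x0:x1]);c=cv2.resize(c,None,fx=s,fy=s,interpolation=cv2.INTER_CUBIC)
    if draw is not None:
        for u,v in draw: cv2.circle(c,(int((u+.5-x0)*s),int((v+.5-y0)*s)),2,(0,0,255),-1)
    cv2.imwrite(fn,c)
def snap(names,tag):
    from station import ctrl
    d={}
    for n in names:
        d[n]=ctrl.get_image(n); cv2.imwrite(f"pics/{n}{tag}.png",d[n]["color"][:,:,::-1])
    d["obs"]=ctrl.get_obs(); pickle.dump(d,open(f"im{tag}.pkl","wb")); return d
E
python3 - <<'E'
from h import *
d=pickle.load(open("im0.pkl","rb"))
crop(d["top"],180,135,480,225,2.6,"pics/t0c.png")
crop(d["scene"],180,120,450,330,2.9,"pics/s0c.png")
print(at_z(d["top"],[(220,192),(266,187),(343,190),(435,183)],[.008,.008,.1,.1]))
E
```

```text
[[ 0.51474056  0.41865845  0.008     ]
 [ 0.53454007  0.26246099  0.008     ]
 [ 0.5210713   0.0046003   0.1       ]
 [ 0.5492439  -0.29149008  0.1       ]]
```

View pics/t0c.png

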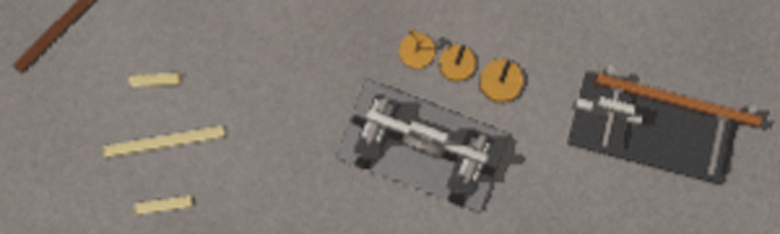

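View pics/s0c.png

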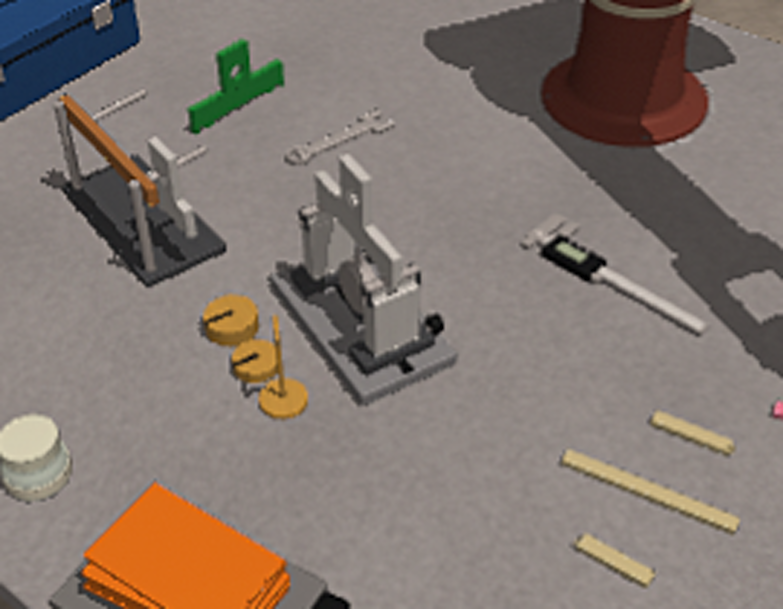

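```bash
cat >> h.py <<'E'
def goal(obs,pos,Rt):
    """shift cm & rotvec deg in tool frame"""
    R0=R.from_rotvec(obs["tool_rot"]); s=R0.inv().apply(np.array(pos)-obs["tool_pos"])*100
    r=(R0.inv()*Rt).as_rotvec()*180/np.pi
    return s.round(2),r.round(2)
def down(psi):
    "tool z down, tool y at world angle psi; x = y x z"
    y=np.array([np.cos(psi),np.sin(psi),0]);z=np.array([0,0,-1.]);x=np.cross(y,z)
    return R.from_matrix(np.c_[x,y,z])
E
python3 - <<'E'
from h import *
from station import ctrl
o=ctrl.get_obs();R0=R.from_rotvec(o["tool_rot"]);print(R0.as_matrix().round(3))
d=pickle.load(open("im0.pkl","rb"));T=d["wrist"]["T"]
print("cam in tool",R0.inv().apply(T[:3,3]-o["tool_pos"]),(R0.inv()*R.from_matrix(T[:3,:3])).as_matrix().round(3))
E
```

```text
[[-0.936  0.351 -0.001]
 [ 0.351  0.936 -0.001]
 [ 0.    -0.002 -1.   ]]
cam in tool [ 0.08524563 -0.00059736 -0.14276917] [[-0.001  0.945  0.328]
 [ 1.     0.001 -0.   ]
 [-0.     0.328 -0.945]]
```

Run:
```python
from h import *
from station import ctrl
o=ctrl.get_obs()
print(goal(o,[.5,-.08,.38],down(-.3)))
```

```text
(array([-49.63, -52.41, -14.89]), array([-8.000e-02,  6.000e-02,  8.663e+01]))
```

Emit:
play_rows(
  motion=[
    [[-1, -10, -10, -15, 0, 0, 17], [-1, -49.6, -52.4, -14.9, 0, 0, 86.6], [-1, -49.6, -52.4, -14.9, 0, 0, 86.6], [-1, -49.6, -52.4, -14.9, 0, 0, 86.6], [-1, -49.6, -52.4, -14.9, 0, 0, 86.6], [-1, -49.6, -52.4, -14.9, 0, 0, 86.6], [-1, -49.6, -52.4, -14.9, 0, 0, 86.6], [-1, -49.6, -52.4, -14.9, 0, 0, 86.6], [-1, -49.6, -52.4, -14.9, 0, 0, 86.6], [-1, -49.6, -52.4, -14.9, 0, 0, 86.6], [-1, -49.6, -52.4, -14.9, 0, 0, 86.6], [-1, -49.6, -52.4, -14.9, 0, 0, 86.6], [-1, -49.6, -52.4, -14.9, 0, 0, 86.6], [-1, -49.6, -52.4, -14.9, 0, 0, 86.6], [-1, -49.6, -52.4, -14.9, 0, 0, 86.6], [-1, -49.6, -52.4, -14.9, 0, 0, 86.6]],
  ],
)

```text
t: 2.15
tool_pos: [0.4995, -0.0786, 0.3801]
tool_rot: [2.525, 1.867, -0.002]
contact_force: [-0.2, 1.1, -0.4]
opening: 0.0856
```

Run:
```python
from h import *
d=snap(["wrist","scene"],"1")
print(d["obs"]["t"],d["obs"]["tool_pos"],d["obs"]["dq"].round(3))
print(goal(d["obs"],[.5,-.38,.38],down(-.3)))
crop(d["wrist"],0,0,640,400,1.25,"pics/w1b.png")
```

```text
2.25 [ 0.49959427 -0.07895624  0.38018049] [-0.005  0.003 -0.005 -0.     0.001  0.   ]
(array([-28.77,   8.88,   0.06]), array([0.  , 0.09, 0.11]))
```

View pics/w1b.png

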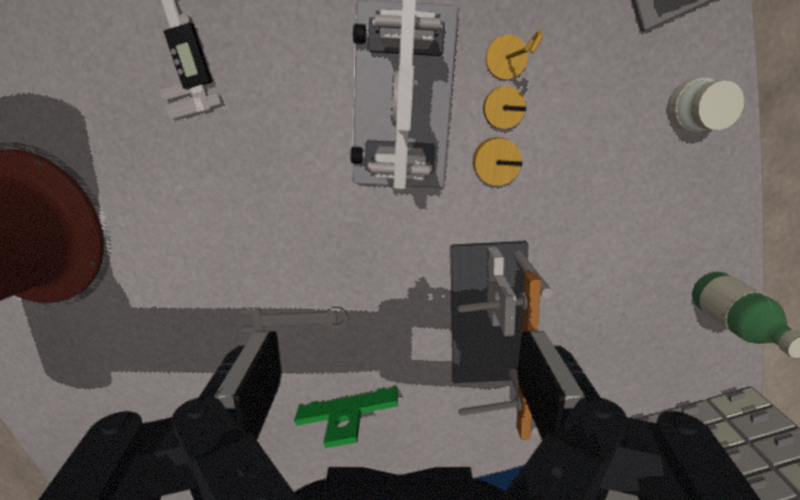

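The wrist view (×1.25) shows the gauge on the rig at (405,100). The rack is at (490,310), with its short gauge on the near peg and the free peg at (490,405), tip at (462,411). Next I'll look at the rack from closer.

Emit:
play_rows(
  motion=[
    [[-1, -30, 6, 5, 0, 0, 0], [-1, -30, 6, 5, 0, 0, 0], [-1, -30, 6, 5, 0, 0, 0], [-1, -30, 6, 5, 0, 0, 0], [-1, -30, 6, 5, 0, 0, 0], [-1, -30, 6, 5, 0, 0, 0], [-1, -30, 6, 5, 0, 0, 0], [-1, -30, 6, 5, 0, 0, 0]],
  ],
)

```text
t: 3.25
tool_pos: [0.4695, -0.3822, 0.3315]
tool_rot: [2.523, 1.868, -0.001]
contact_force: [1.4, -0.4, 0.3]
opening: 0.0854
```

Run:
```python
from h import *
d=snap(["wrist"],"2")
print(d["obs"]["t"],d["obs"]["tool_pos"],d["obs"]["dq"].round(3))
print(goal(d["obs"],[.48,-.02,.38],down(-.3)))
crop(d["wrist"],0,0,640,400,1.25,"pics/w2b.png")
```

```text
3.3 [ 0.46947773 -0.38224842  0.33160257] [-0.001 -0.    -0.    -0.003 -0.002 -0.002]
(array([34.95, -9.56, -4.93]), array([0.08, 0.12, 0.22]))
```

View pics/w2b.png

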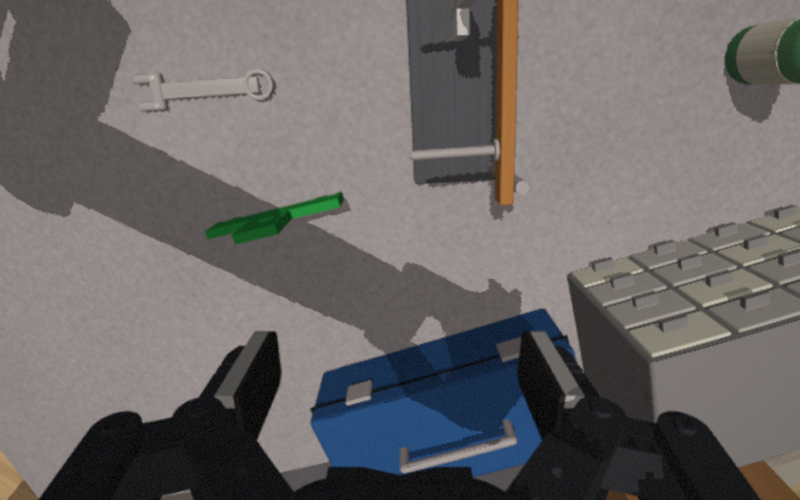

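Peg tip is at (413,156) and its root at the rail at (498,150), ×1.25. Back to view the gauge.

Emit:
play_rows(
  motion=[
    [[-1, 33, -9.5, -5, 0, 0, 0], [-1, 33, -9.5, -5, 0, 0, 0], [-1, 33, -9.5, -5, 0, 0, 0], [-1, 33, -9.5, -5, 0, 0, 0], [-1, 33, -9.5, -5, 0, 0, 0], [-1, 33, -9.5, -5, 0, 0, 0], [-1, 33, -9.5, -5, 0, 0, 0], [-1, 33, -9.5, -5, 0, 0, 0], [-1, 33, -9.5, -5, 0, 0, 0]],
  ],
)

```text
t: 4.42
tool_pos: [0.4747, -0.0395, 0.3804]
tool_rot: [2.524, 1.867, -0.002]
contact_force: [-0.1, -0.1, 0.6]
opening: 0.0857
```

Run:
```python
from h import *
d=snap(["wrist"],"3")
print(d["obs"]["t"],d["obs"]["tool_pos"],d["obs"]["dq"].round(3))
crop(d["wrist"],200,0,500,220,2.6,"pics/w3b.png")
d=pickle.load(open("im2.pkl","rb"))
crop(d["wrist"],290,0,490,180,4,"pics/w2c.png")
```

```text
4.475 [ 0.47476007 -0.03961557  0.38035567] [-0.001  0.004 -0.002  0.     0.    -0.003]
```

View pics/wrist3.png

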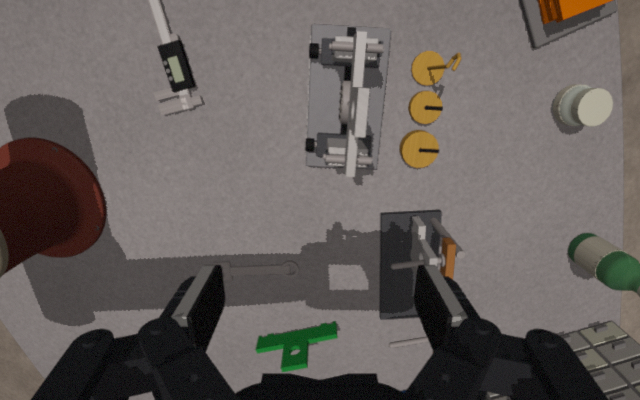

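View pics/w3b.png

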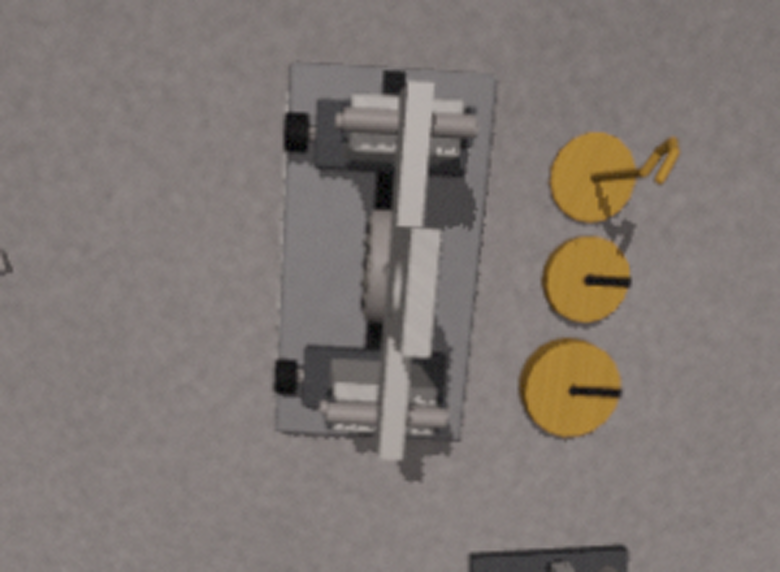

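View pics/w2c.png

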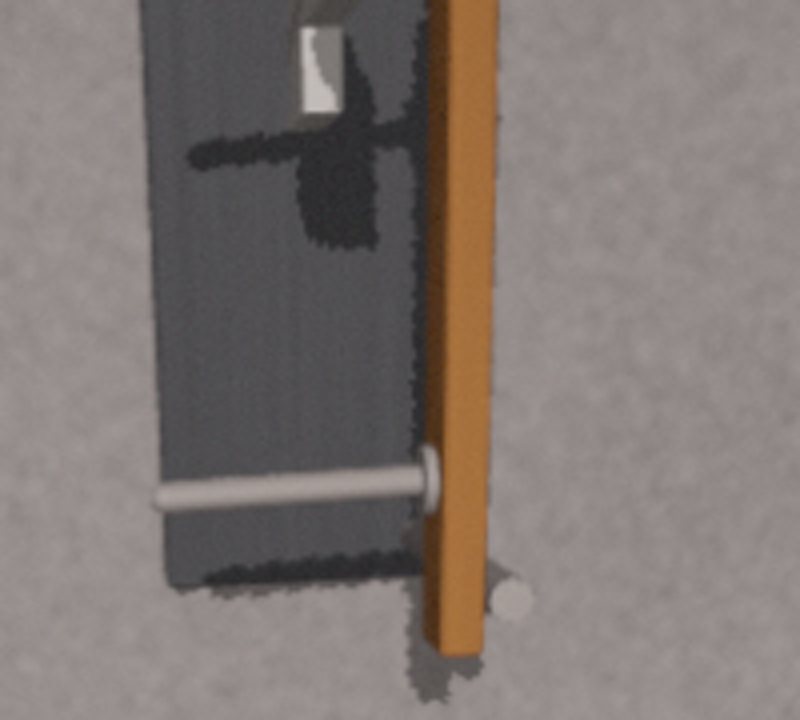

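```bash
cat > fit.py <<'E'
from h import *
from scipy.optimize import least_squares
def fit(obs,x0):
    # obs: list of (im, pixel, local pt)
    def res(p):
        out=[]
        c,s=np.cos(p[2]),np.sin(p[2])
        for im,uv,l in obs:
            P=[p[0]+c*l[0]-s*l[1],p[1]+s*l[0]+c*l[1],l[2]]
            out+=list(proj(im,P)[0]-uv)
        return np.array(out)
    r=least_squares(res,x0,loss="soft_l1",f_scale=1.0)
    return r.x,res(r.x).reshape(-1,2)
E
python3 - <<'E'
from fit import *
W={i:pickle.load(open(f"im{i}.pkl","rb")) for i in (0,1,2,3)}
w3=W[3]["wrist"]
k=lambda u,v,s,x0,y0:np.array([(u+.5)/s+x0-.5,(v+.5)/s+y0-.5])
mm=1e-3
A=[(411,229,-5,22,205),(441,231,5,22,205),(433,356,5,-22,205),(403,354,-5,-22,205),(407,81,-5,76,150),(434,83,5,76,150),(380,458,-5,-76,150),(404,460,5,-76,150),
(290,63,-55,100,18),(496,73,55,100,18),(460,440,55,-100,18),(277,432,-55,-100,18)]
rig,r=fit([(w3,k(a,b,2.6,200,0),np.array(l)*mm) for a,b,*l in A],[.52,0,-.3])
print("rig",rig.round(4));print(r.round(1).tolist())
for lo,hi in((0,4),(4,8),(8,12)):
    print(fit([(w3,k(a,b,2.6,200,0),np.array(l)*mm) for a,b,*l in A[lo:hi]],[.52,0,-.3])[0].round(4))
B=[(162,497,-52,-60,123),(425,479,18,-60,113),(443,655,18,-105,127),(168,587,-50,-105,12)]
C=[(451,243,-50,105,12),(527,241,50,105,12),(452,382,-50,-105,12),(462,411,-52,-60,123)]
o2=[(W[2]["wrist"],k(a,b,4,290,0),np.array(l)*mm) for a,b,*l in B]
o1=[(W[1]["wrist"],k(a,b,1.25,0,0),np.array(l)*mm) for a,b,*l in C]
for o in (o2,o1,o1+o2):
    x,r=fit(o,[.54,-.29,-.2]); print("rack",x.round(4),r.round(1).tolist())
im=W[2]["wrist"]
t=at_z(im,[k(162,497,4,290,0),k(425,479,4,290,0)],[.123,.113]);print(t, np.linalg.norm(t[1]-t[0]),np.arctan2(*(t[1]-t[0])[[1,0]]))
E
```

```text
rig [ 0.528   0.0025 -0.3419]
[[0.5, -0.3], [0.1, -0.5], [-1.0, 0.3], [-0.1, 0.5], [0.1, -0.0], [-0.4, -0.2], [0.3, 0.3], [-0.2, -0.1], [-0.6, -0.6], [0.9, -0.1], [0.9, 0.8], [-0.4, 0.7]]
[ 0.5281  0.0025 -0.3265]
[ 0.5281  0.0025 -0.3434]
[ 0.5278  0.0027 -0.3422]
rack [ 0.5564 -0.2992 -0.2278] [[0.3, 0.2], [0.9, -0.9], [-0.8, 0.0], [-0.5, 0.7]]
rack [ 0.558  -0.2979 -0.2417] [[-0.6, 1.4], [1.3, -0.3], [0.3, 0.2], [-0.6, -1.0]]
rack [ 0.5574 -0.2992 -0.238 ] [[-1.0, 2.4], [0.8, 0.5], [0.4, 0.9], [-0.6, -0.1], [0.6, -0.6], [1.2, -1.0], [-0.9, 0.0], [-0.6, 0.2]]
[[ 0.49199058 -0.34557159  0.123     ]
 [ 0.55929557 -0.3623018   0.113     ]] 0.07007040278383501 -0.24363520614121412
```

Run:
```python
from h import *
from station import ctrl
o=ctrl.get_obs()
for z in (.25,.184): print(goal(o,[.528,.0025,z],down(-.342)))
```

```text
(array([ 5.62,  3.85, 13.03]), array([0.04, 0.13, 2.54]))
(array([ 5.63,  3.84, 19.63]), array([0.04, 0.13, 2.54]))
```

Emit:
play_rows(
  motion=[
    [[-1, 5.6, 3.85, 6, 0, 0.1, 2.5], [-1, 5.6, 3.85, 13, 0, 0.1, 2.5], [-1, 5.6, 3.85, 16, 0, 0.1, 2.5], [-1, 5.6, 3.85, 19.6, 0, 0.1, 2.5], [-1, 5.6, 3.85, 19.6, 0, 0.1, 2.5], [-1, 5.6, 3.85, 19.6, 0, 0.1, 2.5], [-1, 5.6, 3.85, 19.6, 0, 0.1, 2.5]],
  ],
)

```text
t: 5.35
tool_pos: [0.5295, 0.0016, 0.1872]
tool_rot: [2.563, 1.809, 0.005]
contact_force: [0.4, 0.8, -0.1]
opening: 0.085
```

Run:
```python
from h import *
d=snap(["wrist","scene"],"4")
print(d["obs"]["t"],d["obs"]["tool_pos"],d["obs"]["contact_force"].round(2))
crop(d["scene"],260,140,360,260,5,"pics/s4c.png")
print(goal(d["obs"],[.528,.0025,.184],down(-.342)))
```

```text
5.45 [0.52913019 0.00185927 0.18655179] [ 0.17  0.37 -0.03]
(array([ 0.02, -0.13,  0.25]), array([ 0.25, -0.01,  0.03]))
```

View pics/wrist4.png

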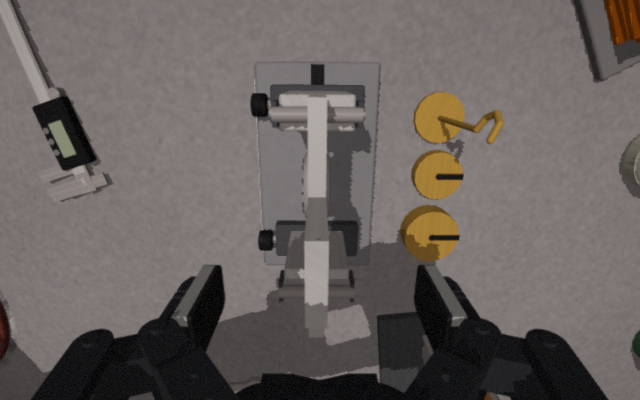

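View pics/s4c.png

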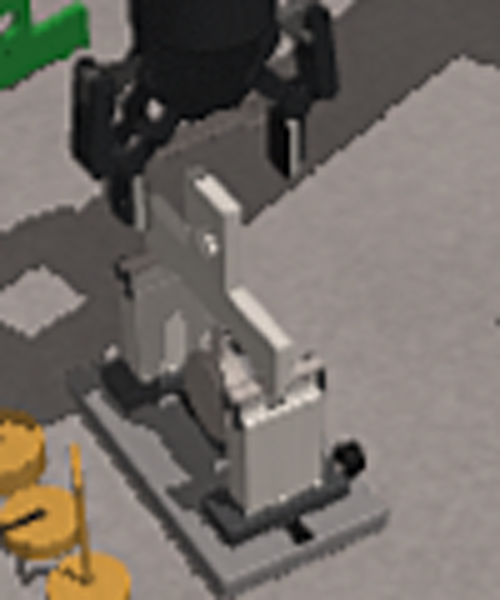

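The wrist view shows the plate between the open fingers near (317,240). I'll check its alignment against the predicted tab corners.

Run:
```python
from h import *
d=pickle.load(open("im4.pkl","rb"))
Rz=R.from_rotvec([0,0,-.342])
P=[(a,b,z) for b,z in((22,205),(-22,205),(76,150),(-76,150)) for a in(-5,5)]
P=Rz.apply(np.array(P)/1000)+[.528,.0025,0]
uv=proj(d["wrist"],P);print(uv.round(0).tolist())
crop(d["wrist"],230,50,410,390,2,"pics/w4c.png",uv)
```

```text
[[304.0, 240.0], [329.0, 240.0], [306.0, 328.0], [328.0, 328.0], [307.0, 97.0], [326.0, 97.0], [310.0, 337.0], [325.0, 337.0]]
```

View pics/w4c.png

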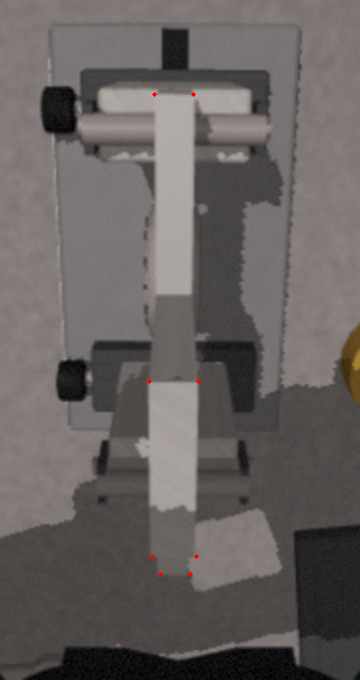

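The corners match. Small correction, then close at 50 N.

Emit:
play_rows(
  motion=[
    [[-1, 0, -0.13, 0.25, 0.2, 0, 0], [-1, 0, -0.13, 0.25, 0.2, 0, 0], [1, 0, -0.13, 0.25, 0.2, 0, 0], [1, 0, -0.13, 0.25, 0.2, 0, 0], [1, 0, -0.13, 0.25, 0.2, 0, 0], [1, 0, -0.13, 0.25, 0.2, 0, 0], [1, 0, -0.13, 0.25, 0.2, 0, 0], [1, 0, -0.13, 0.25, 0.2, 0, 0], [1, 0, -0.13, 0.25, 0.2, 0, 0], [1, 0, -0.13, 0.25, 0.2, 0, 0]],
  ],
  newtons=50,
)

```text
t: 6.7
tool_pos: [0.528, 0.0023, 0.1841]
tool_rot: [2.566, 1.811, 0.001]
contact_force: [0.0, 0.1, 1.5]
opening: 0.0089
```

Run:
```python
from h import *
d=snap(["wrist","scene"],"5")
print(d["obs"])
crop(d["scene"],260,140,360,260,5,"pics/s5c.png")
print(goal(d["obs"],[.528,.0025,.244],down(-.342)))
```

```text
{'t': 6.8, 'q': array([-1.36677435e-01, -1.48233447e-01,  1.88661852e+00,  4.23549301e-05,
        1.40201998e+00,  2.04778996e-01]), 'dq': array([ 3.29233386e-05, -8.56045382e-04,  1.19585930e-03,  8.17970169e-04,
        4.88467313e-04, -4.68779052e-04]), 'effort': array([ 1.33842867e-02, -2.93837464e+01, -3.57259834e+01,  1.06506626e-02,
        8.41205288e-02,  1.65639189e-02]), 'tool_pos': array([0.52798479, 0.00229392, 0.18413027]), 'tool_rot': array([2.56593635e+00, 1.81126246e+00, 1.40766213e-03]), 'contact_force': array([ 0.35746411,  0.46458249, -0.07785433]), 'wrist_torque': array([-0.0321213 , -0.03168373,  0.06805582]), 'opening': 0.00845168519924255}
(array([ 0.02,  0.  , -5.99]), array([ 0.07, -0.02,  0.03]))
```

View pics/s5c.png

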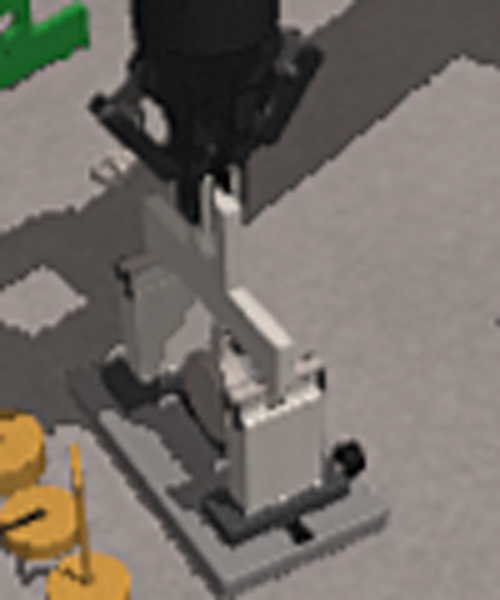

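Gripped. Now lift.

Emit:
play_rows(
  motion=[
    [[1, 0, 0, -0.6, 0, 0, 0], [1, 0, 0, -1.5, 0, 0, 0], [1, 0, 0, -3, 0, 0, 0], [1, 0, 0, -5, 0, 0, 0], [1, 0, 0, -6, 0, 0, 0], [1, 0, 0, -6, 0, 0, 0], [1, 0, 0, -6, 0, 0, 0]],
  ],
)

```text
t: 7.68
tool_pos: [0.5276, 0.0023, 0.2436]
tool_rot: [2.566, 1.812, 0.0]
contact_force: [-0.7, 0.4, -1.3]
opening: 0.009
```

Run:
```python
from h import *
d=snap(["wrist","scene"],"6")
print(d["obs"]["tool_pos"],d["obs"]["contact_force"],d["obs"]["wrist_torque"],d["obs"]["opening"])
crop(d["scene"],240,110,380,260,4,"pics/s6c.png")
# rack: pre-insert pose: hole = TCP -14mm z
tip=np.array([.492,-.3456,.123]);yaw=-.240;ax=np.array([np.cos(yaw),np.sin(yaw),-1/7])
for s in(-.045,): 
  p=tip+[ax[0]*s,ax[1]*s,.014+.0]; print(p,goal(d["obs"],p,down(yaw)))
```

```text
[0.5274382  0.00234078 0.24310153] [-0.01551016  0.66512982 -1.31018899] [-0.01090373 -0.02907141  0.02525714] 0.008464112029357129
[ 0.44828979 -0.33490338  0.137     ] (array([-34.43,   3.84,  10.61]), array([-0.03,  0.01, -5.81]))
```

View pics/s6c.png

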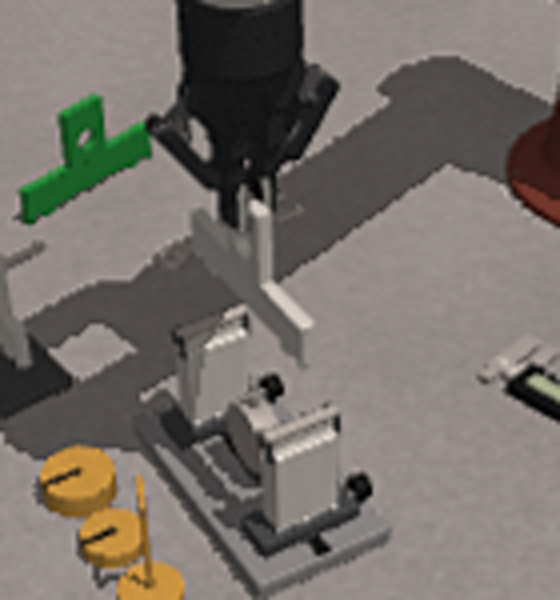

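View pics/wrist6.png

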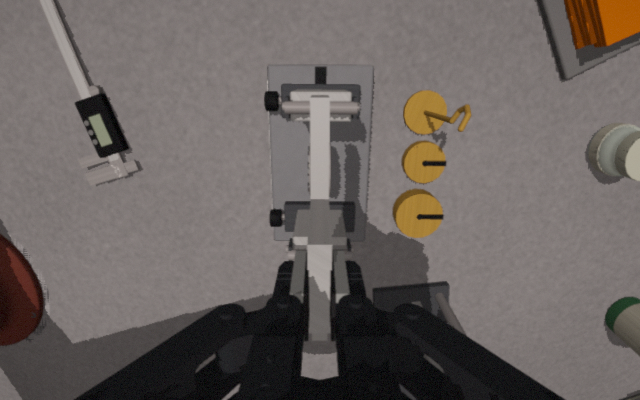

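Emit:
play_rows(
  motion=[
    [[1, -6, -1.5, 0, 0, 0, -2], [1, -12, -2, 0, 0, 0, -4], [1, -18, -1.5, 0, 0, 0, -5.8], [1, -24, 0, 0, 0, 0, -5.8], [1, -30, 2, 0, 0, 0, -5.8], [1, -34.4, 3.84, 2, 0, 0, -5.8], [1, -34.4, 3.84, 6, 0, 0, -5.8], [1, -34.4, 3.84, 10.6, 0, 0, -5.8], [1, -34.4, 3.84, 10.6, 0, 0, -5.8], [1, -34.4, 3.84, 10.6, 0, 0, -5.8], [1, -34.4, 3.84, 10.6, 0, 0, -5.8]],
  ],
)

```text
t: 9.15
tool_pos: [0.4497, -0.3357, 0.1401]
tool_rot: [2.468, 1.937, 0.0]
contact_force: [0.4, 0.0, -0.8]
opening: 0.0087
```

Run:
```python
from h import *
d=snap(["wrist","scene","top"],"7")
print(d["obs"]["t"],d["obs"]["tool_pos"],d["obs"]["contact_force"],d["obs"]["opening"])
crop(d["scene"],180,110,340,230,5,"pics/s7c.png")
```

```text
9.3 [ 0.44920098 -0.33525392  0.13908703] [-0.04402619 -0.6359812  -1.55948204] 0.008622979908304898
```

View pics/s7c.png

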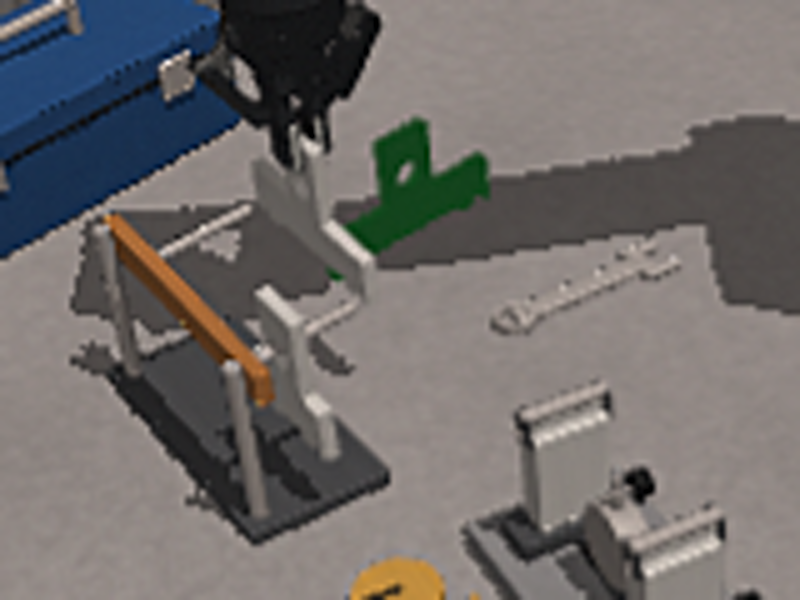

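View pics/wrist7.png

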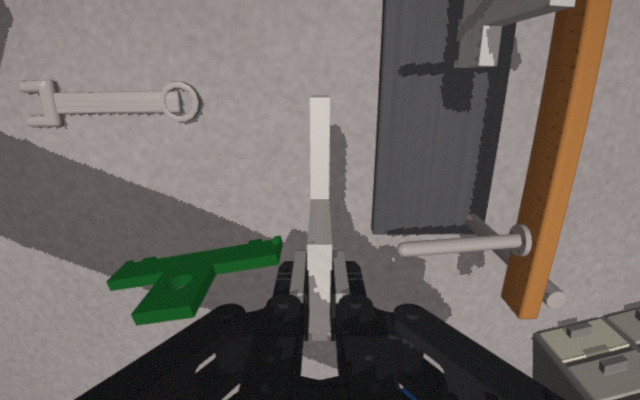

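Run:
```python
from h import *
d=pickle.load(open("im7.pkl","rb"));w=d["wrist"];o=d["obs"]
crop(w,290,80,550,260,3,"pics/w7c.png")
t=at_z(w,[(403.5,249),(519,241)],[.123,.113]);print(t,np.linalg.norm(t[1]-t[0]),np.arctan2(*(t[1]-t[0])[[1,0]]))
R0=R.from_rotvec(o["tool_rot"])
hz=-.014
P=np.array([(76,-20-14),(76,-20-14),(-22+44,35-14),(22,21)])/1000
L=np.array([[ .076,-.005,.034],[.076,.005,.034],[.022,-.005,-.021],[.022,.005,-.021]]) # tool x=+y, tool y=+x, z down
print(proj(w,R0.apply(L)+o["tool_pos"]).round(1))
print(R0.inv().apply(t-o["tool_pos"])*100)
```

```text
[[ 0.49244411 -0.34627647  0.123     ]
 [ 0.55929224 -0.36360203  0.113     ]] 0.06977712268958217 -0.25359792530048075
[[309.2  97. ]
 [329.   97. ]
 [306.9 243.1]
 [331.8 243.1]]
[[-0.04020698  4.4588492   1.61852484]
 [-0.13263539 11.36168867  2.63377495]]
```

View pics/w7c.png

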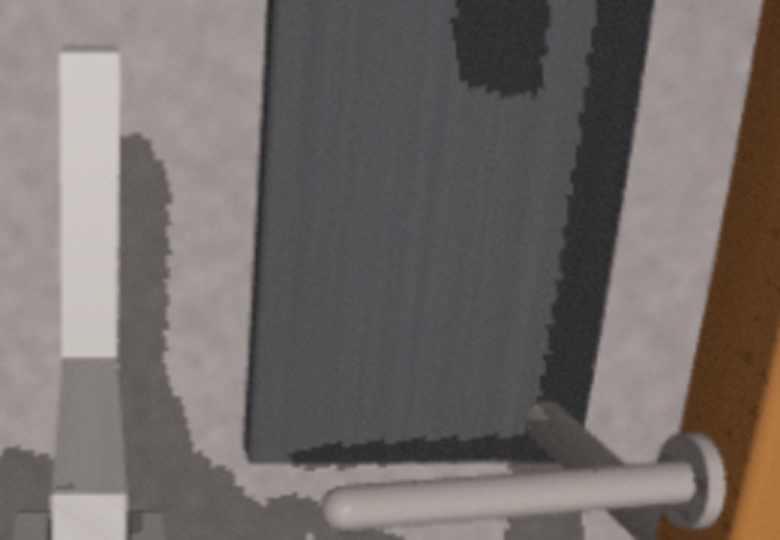

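Tip offset from the tool is 4.46 cm along tool y, and sideways it is -0.04 cm, so it's aligned. Inserting slowly down the peg's slope.

Emit:
play_rows(
  motion=[
    [[1, -0.04, 1.5, 0.15, 0, 0, 0], [1, -0.04, 3, 0.15, 0, 0, 0], [1, -0.04, 4, 0.15, 0, 0, 0], [1, -0.04, 4.5, 0.15, 0, 0, 0], [1, -0.05, 5, 0.22, 0, 0, 0], [1, -0.06, 5.6, 0.3, 0, 0, 0], [1, -0.07, 6.3, 0.4, 0, 0, 0], [1, -0.08, 7, 0.5, 0, 0, 0], [1, -0.08, 7.7, 0.6, 0, 0, 0], [1, -0.08, 7.7, 0.6, 0, 0, 0], [1, -0.08, 7.7, 0.6, 0, 0, 0]],
  ],
)

```text
t: 10.68
tool_pos: [0.5237, -0.3543, 0.1332]
tool_rot: [2.469, 1.938, -0.0]
contact_force: [-0.2, 0.5, -1.2]
opening: 0.0088
```

Run:
```python
from h import *
d=snap(["wrist","scene"],"8")
o=d["obs"]
print(o["t"],o["tool_pos"],o["contact_force"],o["wrist_torque"],o["opening"])
crop(d["scene"],180,110,340,230,5,"pics/s8c.png")
crop(d["wrist"],220,80,480,260,3,"pics/w8c.png")
```

```text
10.775 [ 0.52365285 -0.35429552  0.13325593] [ 0.33687899  0.4298312  -1.29611917] [ 0.04702871  0.01332027 -0.00093088] 0.00856966082086271
```

View pics/s8c.png

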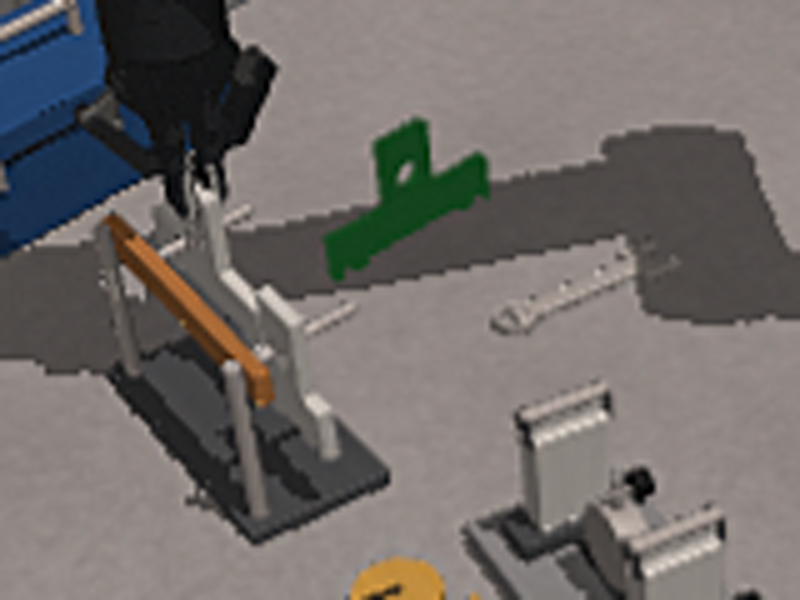

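View pics/w8c.png

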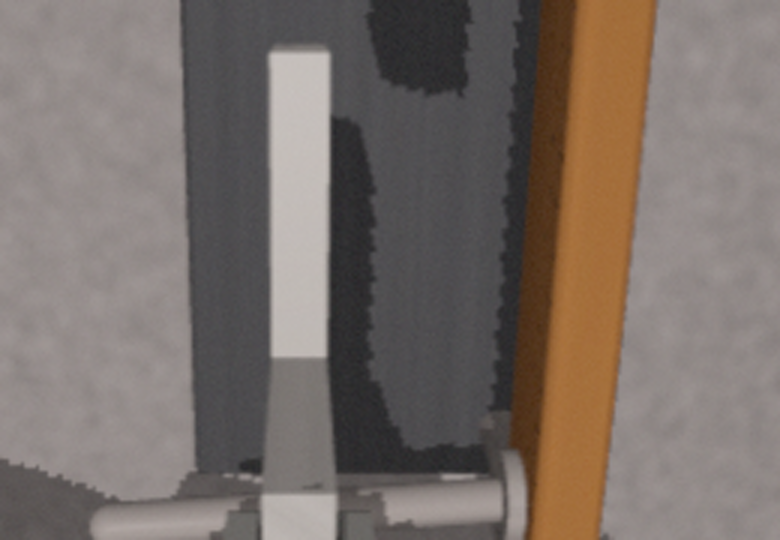

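The peg passes through the hole on both sides of the plate, with no contact force. Lowering onto it.

Emit:
play_rows(
  motion=[
    [[1, 0, 0, 0.3, 0, 0, 0], [1, 0, 0, 0.5, 0, 0, 0], [1, 0, 0, 0.6, 0, 0, 0], [1, 0, 0, 0.7, 0, 0, 0], [1, 0, 0, 0.7, 0, 0, 0], [1, 0, 0, 0.7, 0, 0, 0]],
  ],
)

```text
t: 11.52
tool_pos: [0.5238, -0.3544, 0.1266]
tool_rot: [2.469, 1.938, 0.0]
contact_force: [-0.5, 1.2, 1.1]
opening: 0.009
```

Run:
```python
from station import ctrl
for i in range(2):
    o=ctrl.get_obs()
    print(o["t"],o["tool_pos"],o["contact_force"],o["wrist_torque"],o["opening"])
```

```text
11.525 [ 0.52379167 -0.35439636  0.12656056] [-0.5108201   1.20625154  1.08494778] [0.04686934 0.18675302 0.05711699] 0.009021981662405672
11.525 [ 0.52379167 -0.35439636  0.12656056] [-0.5108201   1.20625154  1.08494778] [0.04686934 0.18675302 0.05711699] 0.009021981662405672
```

Load has transferred (Fz from -1.3 to +1.1). Opening partially, then rising.

Emit:
play_rows(
  motion=[
    [[0.6, 0, 0, 0, 0, 0, 0], [0.4, 0, 0, 0, 0, 0, 0], [0.4, 0, 0, 0, 0, 0, 0], [0.4, 0, 0, 0, 0, 0, 0], [0.4, 0, 0, -1.5, 0, 0, 0], [0.4, 0, 0, -4, 0, 0, 0], [0.4, 0, 0, -8, 0, 0, 0], [0.4, 0, 0, -14, 0, 0, 0], [0.4, 0, 0, -14, 0, 0, 0]],
  ],
)

```text
t: 12.65
tool_pos: [0.526, -0.3562, 0.2759]
tool_rot: [2.458, 1.929, 0.004]
contact_force: [-0.3, -0.2, 0.3]
opening: 0.0255
```

Run:
```python
from h import *
d=snap(["wrist","scene"],"9")
o=d["obs"]
print(o["t"],o["tool_pos"],o["contact_force"],o["opening"])
crop(d["scene"],180,110,340,230,5,"pics/s9c.png")
crop(d["wrist"],220,80,480,260,3,"pics/w9c.png")
print(goal(o,[.525,.28,.30],down(.126)))
```

```text
12.75 [ 0.52404371 -0.35450311  0.26900648] [-0.36923134  0.26879634 -0.19724499] 0.025538757230901425
(array([ 61.64, -14.97,  -3.4 ]), array([  0.29,   0.26, -20.97]))
```

View pics/s9c.png

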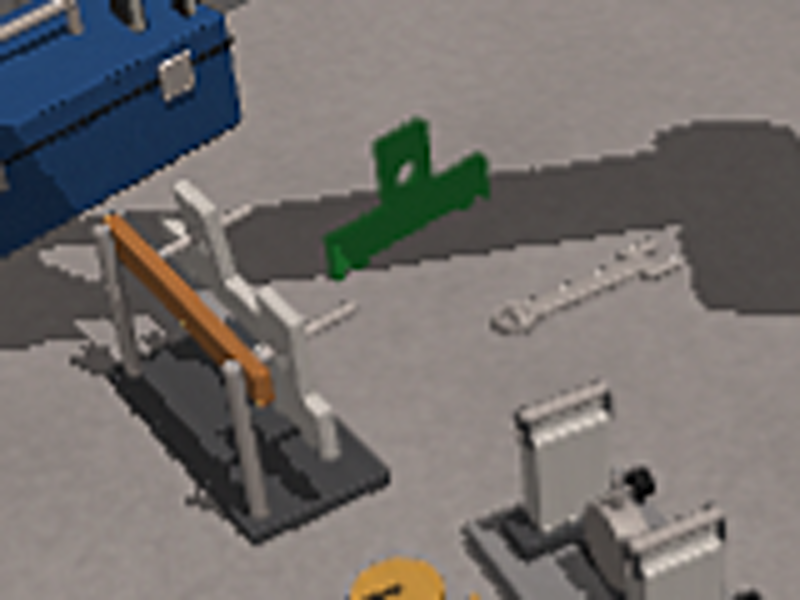

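View pics/w9c.png

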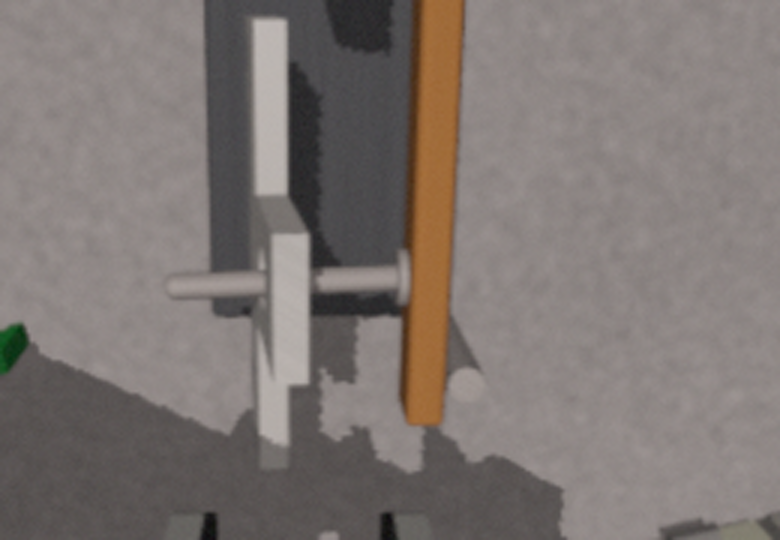

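The gauge hangs upright on the free peg at (290,280) in the wrist crop, peg visible on both sides. On to the whole bar.

Emit:
play_rows(
  motion=[
    [[0, 6, -1.5, -3.4, 0, 0, -3], [0, 12, -3, -3.4, 0, 0, -8], [0, 61.6, -15, -3.4, 0.3, 0.3, -21], [0, 61.6, -15, -3.4, 0.3, 0.3, -21], [0, 61.6, -15, -3.4, 0.3, 0.3, -21], [0, 61.6, -15, -3.4, 0.3, 0.3, -21], [0, 61.6, -15, -3.4, 0.3, 0.3, -21], [0, 61.6, -15, -3.4, 0.3, 0.3, -21], [0, 61.6, -15, -3.4, 0.3, 0.3, -21], [0, 61.6, -15, -3.4, 0.3, 0.3, -21], [0, 61.6, -15, -3.4, 0.3, 0.3, -21], [0, 61.6, -15, -3.4, 0.3, 0.3, -21], [0, 61.6, -15, -3.4, 0.3, 0.3, -21], [0, 61.6, -15, -3.4, 0.3, 0.3, -21]],
  ],
)

```text
t: 14.5
tool_pos: [0.5249, 0.2781, 0.3]
tool_rot: [-2.079, -2.355, -0.0]
contact_force: [-0.6, -0.4, 0.1]
opening: 0.0427
```

Run:
```python
from h import *
d=snap(["wrist"],"10")
o=d["obs"]
print(o["t"],o["tool_pos"],o["dq"].round(3),o["opening"])
crop(d["wrist"],200,0,460,200,3,"pics/w10c.png")
```

```text
14.55 [0.52491378 0.27826903 0.30008395] [ 0.005  0.001 -0.003  0.002 -0.001  0.002] 0.042506046999070596
```

View pics/wrist10.png

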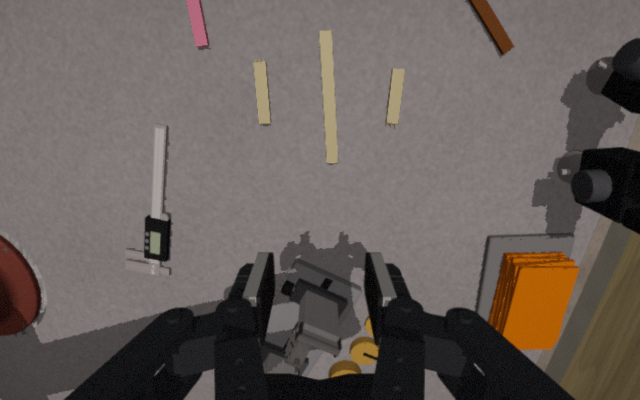

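View pics/w10c.png

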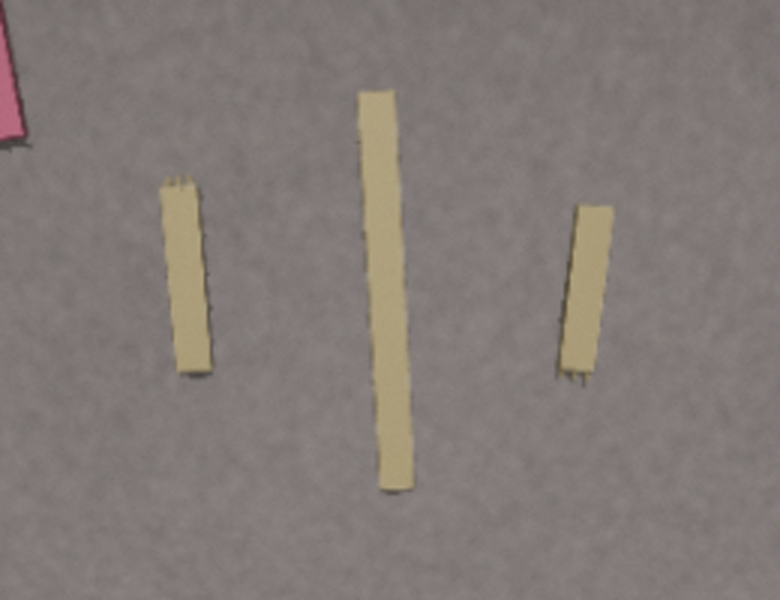

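Pale pieces in this wrist view: short (262,93) and (396,97), both with splintered ends, and long (329,97). The brown (490,25) and pink (197,20) bars are decoys. The long pale bar, about 160 mm with clean ends, is the whole one. Fitting it by minAreaRect, with a corner check.

Run:
```python
from fit import *
d=pickle.load(open("im10.pkl","rb"));w=d["wrist"];o=d["obs"]
k=lambda u,v,s,x0,y0:np.array([(u+.5)/s+x0-.5,(v+.5)/s+y0-.5])
A=[(359,91,-7.5,80,8),(396,91,7.5,80,8),(413,489,7.5,-80,8),(380,489,-7.5,-80,8)]
x,r=fit([(w,k(a,b,3,200,0),np.array(l)/1000) for a,b,*l in A],[.525,.34,.12]);print(x.round(4),r.round(1).tolist())
hsv=cv2.cvtColor(w["color"],cv2.COLOR_RGB2HSV);m=cv2.inRange(hsv,(18,60,90),(32,255,255))
n,l,s,c=cv2.connectedComponentsWithStats(m)
for i in range(1,n):
    if s[i,4]>300:
        v,u=np.nonzero(l==i);P=at_z(w,np.c_[u,v],.008)[:,:2]*1000
        print(c[i],cv2.minAreaRect(P.astype(np.float32)))
for z in(.06,.004):print(goal(o,[x[0],x[1],z],down(x[2])))
```

```text
[0.5285 0.3411 0.1807] [[-0.2, 0.3], [0.3, -0.5], [0.2, -0.2], [-0.3, 0.4]]
[328.38329082  95.52487245] ((528.1519775390625, 340.8240661621094), (14.965880393981934, 159.90032958984375), 10.683243751525879)
[261.8923476   91.38132296] ((445.53485107421875, 340.5647277832031), (15.36528205871582, 76.60269927978516), 9.16787052154541)
[394.55297533  96.13497823] ((608.7755737304688, 354.4253234863281), (15.691389083862305, 68.24493408203125), 4.15913724899292)
[599.22338642 321.97694887] ((1027.115966796875, 51.957672119140625), (56.14625930786133, 330.0599365234375), 1.6074270009994507)
[620.45818182 332.45818182] ((1067.9383544921875, 13.663688659667969), (28.22907066345215, 212.1326141357422), 4.820347309112549)
[356.66554054 356.83108108] ((627.8754272460938, -62.29219055175781), (102.22599029541016, 52.41193771362305), 64.33930969238281)
(array([ 6.17,  1.13, 24.01]), array([ 0.  , -0.03, -3.22]))
(array([ 6.17,  1.13, 29.61]), array([ 0.  , -0.03, -3.22]))
```

Emit:
play_rows(
  motion=[
    [[0, 6.2, 1.1, 5, 0, 0, -3.3], [0, 6.2, 1.1, 11, 0, 0, -3.3], [0, 6.2, 1.1, 17, 0, 0, -3.3], [0, 6.2, 1.1, 22, 0, 0, -3.3], [0, 6.2, 1.1, 26, 0, 0, -3.3], [0, 6.2, 1.1, 26, 0, 0, -3.3], [0, 6.2, 1.1, 26, 0, 0, -3.3], [0, 6.2, 1.1, 26, 0, 0, -3.3]],
  ],
)

```text
t: 15.55
tool_pos: [0.5303, 0.3421, 0.0435]
tool_rot: [2.009, 2.413, 0.008]
contact_force: [0.2, -0.6, 1.0]
opening: 0.0425
```

Run:
```python
from h import *
d=snap(["wrist"],"11")
w,o=d["wrist"],d["obs"]
print(o["t"],o["tool_pos"],o["dq"].round(3),o["opening"])
Rz=R.from_rotvec([0,0,.184])
P=Rz.apply(np.array([(a,b,8) for b in(80,-80) for a in(-7.5,7.5)])/1000)+[.5283,.341,0]
uv=proj(w,P);print(uv.round(1).tolist())
crop(w,220,60,420,400,2.3,"pics/w11c.png",uv)
for z in(.002,):print(goal(o,[.5283,.341,z],down(.184)))
```

```text
15.6 [0.53006727 0.34208241 0.04324938] [ 0.002  0.006  0.009  0.001 -0.001  0.001] 0.0428846586154437
[[300.6, 91.7], [330.3, 91.6], [305.7, 345.3], [328.3, 345.2]]
(array([-0.08, -0.21,  4.12]), array([ 0.28, -0.11, -0.13]))
```

View pics/w11c.png

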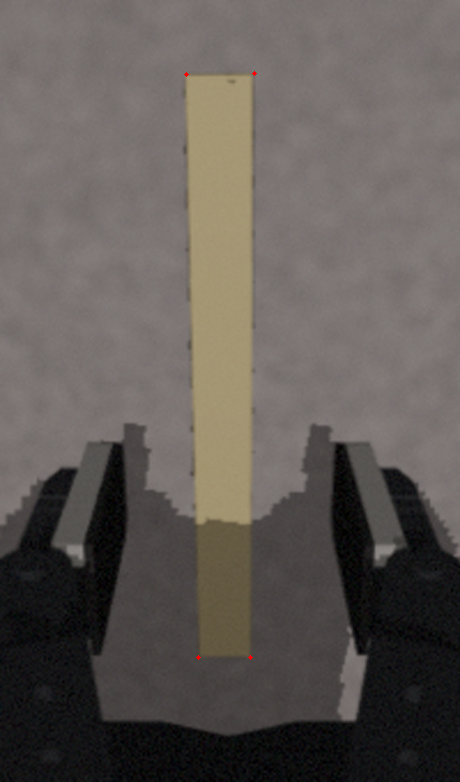

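The fit matches the bar exactly. Descend, then close gently at 30 N.

Emit:
play_rows(
  motion=[
    [[0, -0.08, -0.2, 2, 0.3, -0.1, -0.1], [0, -0.08, -0.2, 3.3, 0.3, -0.1, -0.1], [0, -0.08, -0.2, 4, 0.3, -0.1, -0.1], [0, -0.08, -0.2, 4.1, 0.3, -0.1, -0.1], [0, -0.08, -0.2, 4.1, 0.3, -0.1, -0.1], [0, -0.08, -0.2, 4.1, 0.3, -0.1, -0.1], [1, -0.08, -0.2, 4.1, 0.3, -0.1, -0.1], [1, -0.08, -0.2, 4.1, 0.3, -0.1, -0.1], [1, -0.08, -0.2, 4.1, 0.3, -0.1, -0.1], [1, -0.08, -0.2, 4.1, 0.3, -0.1, -0.1], [1, -0.08, -0.2, 4.1, 0.3, -0.1, -0.1], [1, -0.08, -0.2, 4.1, 0.3, -0.1, -0.1]],
  ],
  newtons=30,
)

```text
t: 17.1
tool_pos: [0.5288, 0.3412, 0.0027]
tool_rot: [-2.008, -2.416, -0.001]
contact_force: [-0.8, -0.2, 4.2]
opening: 0.0136
```

Run:
```python
from h import *
d=snap(["wrist","scene"],"12")
w,o=d["wrist"],d["obs"]
print(o["t"],o["tool_pos"],o["tool_rot"],o["contact_force"],o["opening"])
crop(w,220,60,420,400,2.3,"pics/w12c.png")
```

```text
17.2 [0.52879931 0.34123786 0.00274481] [2.00835423e+00 2.41577086e+00 1.01631316e-03] [-0.38669575  0.1824829   4.59609098] 0.014165196915176887
```

View pics/w12c.png

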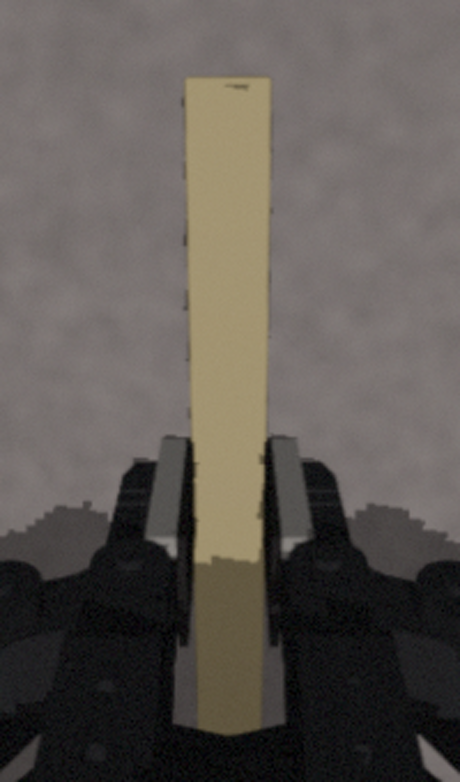

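Run:
```python
from h import *
from station import ctrl
o=ctrl.get_obs()
print(goal(o,[.528,.0025,.19],down(-.342)))
```

```text
(array([-33.28,  -6.26, -18.74]), array([ 2.000e-02, -3.000e-02,  3.012e+01]))
```

Emit:
play_rows(
  motion=[
    [[1, 0, 0, -0.5, 0, 0, 0], [1, 0, 0, -2, 0, 0, 0], [1, 0, 0, -5, 0, 0, 0], [1, 0, 0, -10, 0, 0, 0], [1, 0, 0, -15, 0, 0, 0], [1, -2, 0, -18.7, 0, 0, 3], [1, -7, -1.3, -18.7, 0, 0, 9], [1, -12, -2.3, -18.7, 0, 0, 15], [1, -17, -3.2, -18.7, 0, 0, 21], [1, -22, -4.1, -18.7, 0, 0, 26], [1, -27, -5.1, -18.7, 0, 0, 30.1], [1, -32, -6, -18.7, 0, 0, 30.1], [1, -33.3, -6.25, -18.7, 0, 0, 30.1], [1, -33.3, -6.25, -18.7, 0, 0, 30.1], [1, -33.3, -6.25, -18.7, 0, 0, 30.1], [1, -33.3, -6.25, -18.7, 0, 0, 30.1]],
  ],
)

```text
t: 19.2
tool_pos: [0.528, 0.0036, 0.1895]
tool_rot: [-2.565, -1.814, -0.001]
contact_force: [-0.2, 0.6, -1.4]
opening: 0.0134
```

Run:
```python
from h import *
d=snap(["wrist","scene"],"13")
w,o=d["wrist"],d["obs"]
print(o["t"],o["tool_pos"],o["tool_rot"],o["contact_force"],o["opening"])
R0=R.from_rotvec(o["tool_rot"])
zt=-.0053
L=np.array([[s*.08,a,zt] for s in(1,-1) for a in(-.0075,.0075)])
uv=proj(w,R0.apply(L)+o["tool_pos"]);print(uv.round(1).tolist())
crop(w,220,60,420,400,2.3,"pics/w13c.png",uv)
crop(d["scene"],240,110,380,260,4,"pics/s13c.png")
```

```text
19.3 [0.52804371 0.00329937 0.18952328] [-2.56509584e+00 -1.81312080e+00 -8.46548772e-04] [ 0.41971547 -0.0286972  -0.5649414 ] 0.013708794076874909
[[301.7, 92.5], [340.2, 92.5], [306.9, 397.1], [334.0, 397.1]]
```

View pics/w13c.png

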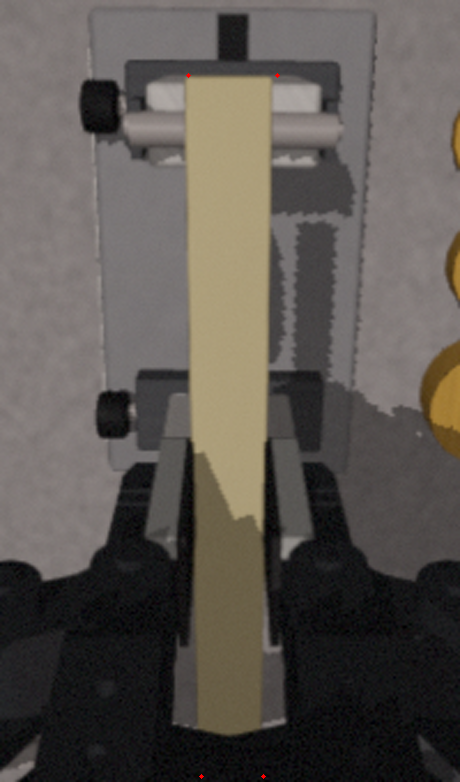

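View pics/s13c.png

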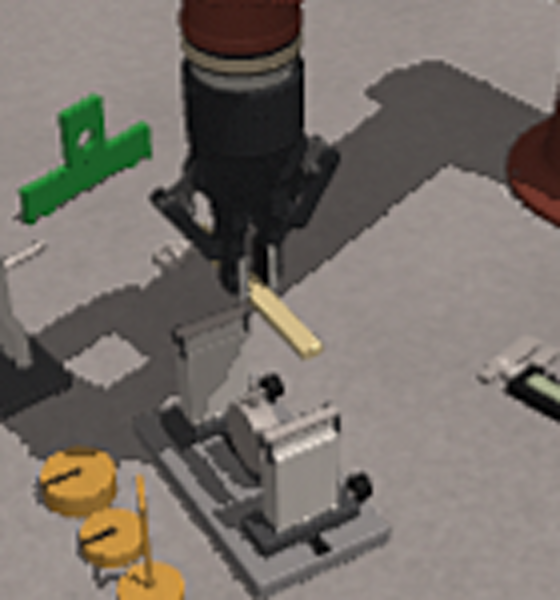

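Run:
```python
from h import *
for i in (12,13):
    d=pickle.load(open(f"im{i}.pkl","rb"));w,o=d["wrist"],d["obs"]
    hsv=cv2.cvtColor(w["color"],cv2.COLOR_RGB2HSV);m=cv2.inRange(hsv,(15,50,60),(35,255,255))
    for r in(96,110,130,160,200,240): 
        u=np.nonzero(m[r,250:400])[0]+250; print(i,r,u.min(),u.max(),u.max()-u.min()+1)
    c=np.nonzero(m[:,320])[0];print("top",c.min(), c.max())
    print(R.from_rotvec(o["tool_rot"]).as_matrix().round(4).tolist())
    R0=R.from_rotvec(o["tool_rot"]); p=R0.inv().apply(w["T"][:3,3]-o["tool_pos"]);print(p)
d=pickle.load(open("im12.pkl","rb"));w=d["wrist"]
Rz=R.from_rotvec([0,0,.184])
for z in(8,0):
    P=Rz.apply(np.array([(a,b,z) for b in(80,-80) for a in(-7.5,7.5)])/1000)+[.5283,.341,0]
    print(proj(w,P).round(1).tolist())
```

```text
12 96 300 337 38
12 110 300 337 38
12 130 300 337 38
12 160 301 336 36
12 200 302 336 35
12 240 302 335 34
top 93 379
[[-0.1826, 0.9832, 0.0004], [0.9832, 0.1826, 0.0005], [0.0004, 0.0005, -1.0]]
[ 0.08447342 -0.00076363 -0.14287725]
13 96 300 337 38
13 110 300 337 38
13 130 301 337 37
13 160 301 337 37
13 200 302 336 35
13 240 303 336 34
top 93 379
[[0.3337, 0.9427, 0.0002], [0.9427, -0.3337, 0.0006], [0.0007, -0.0, -1.0]]
[ 0.08434808 -0.00069286 -0.14292661]
[[300.3, 93.1], [338.8, 93.1], [306.2, 397.4], [333.3, 397.4]]
[[301.3, 92.5], [337.8, 92.4], [306.6, 385.5], [332.8, 385.5]]
```

The bar hasn't moved in the grip (same pixels on the bench and now) and is level. Lowering to just above the rollers.

Run:
```python
from h import *
from station import ctrl
o=ctrl.get_obs()
print(goal(o,[.5284,.0027,.1255],down(-.342)))
```

```text
(array([-0.05,  0.05,  6.4 ]), array([-0.  , -0.04,  0.1 ]))
```

Emit:
play_rows(
  motion=[
    [[1, -0.05, 0.05, 1.5, 0, 0, 0], [1, -0.05, 0.05, 3, 0, 0, 0], [1, -0.05, 0.05, 4.5, 0, 0, 0], [1, -0.05, 0.05, 5.5, 0, 0, 0], [1, -0.05, 0.05, 6.2, 0, 0, 0], [1, -0.05, 0.05, 6.4, 0, 0, 0], [1, -0.05, 0.05, 6.4, 0, 0, 0], [1, -0.05, 0.05, 6.4, 0, 0, 0]],
  ],
)

```text
t: 20.3
tool_pos: [0.5288, 0.0026, 0.1262]
tool_rot: [2.565, 1.813, 0.002]
contact_force: [0.1, 0.5, -0.5]
opening: 0.0139
```

Run:
```python
from h import *
d=snap(["wrist","scene","top"],"14")
w,o=d["wrist"],d["obs"]
print(o["t"],o["tool_pos"],o["tool_rot"],o["contact_force"],o["opening"])
crop(w,220,60,420,400,2.3,"pics/w14c.png")
crop(d["scene"],250,140,360,260,5,"pics/s14c.png")
print(goal(o,[.5284,.0027,.1227],down(-.342)))
```

```text
20.45 [0.52863868 0.00266097 0.12598437] [2.56523354e+00 1.81325044e+00 1.79325447e-03] [-0.75530799  0.09701105  0.7130251 ] 0.0137332853956563
(array([-0.  , -0.02,  0.33]), array([ 0.05, -0.05,  0.1 ]))
```

View pics/w14c.png

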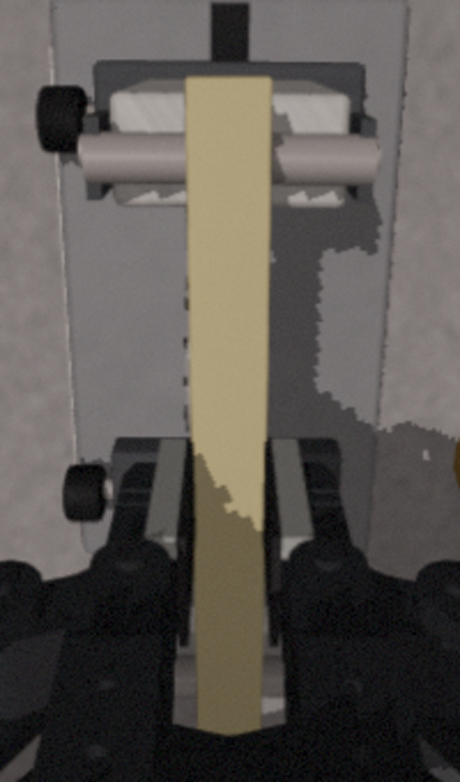

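View pics/s14c.png

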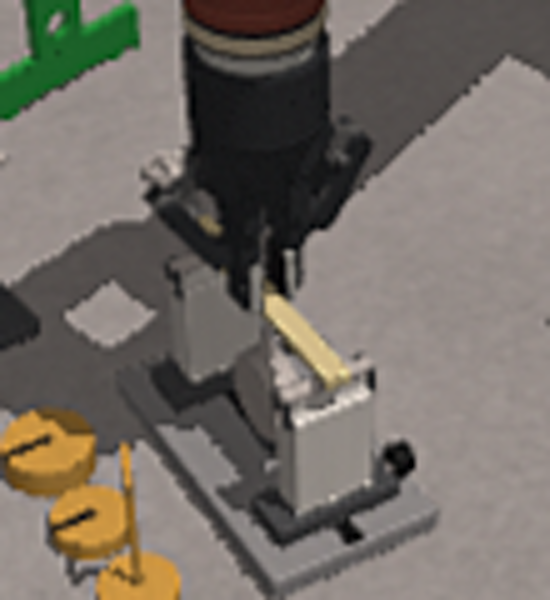

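The bar is centred across the roller (bar mid col 228, roller mid 229). Lowering to contact.

Emit:
play_rows(
  motion=[
    [[1, 0, -0.02, 0.1, 0, 0, 0], [1, 0, -0.02, 0.2, 0, 0, 0], [1, 0, -0.02, 0.28, 0, 0, 0], [1, 0, -0.02, 0.33, 0, 0, 0], [1, 0, -0.02, 0.33, 0, 0, 0], [1, 0, -0.02, 0.33, 0, 0, 0]],
  ],
)

```text
t: 21.2
tool_pos: [0.5284, 0.0027, 0.1227]
tool_rot: [2.565, 1.813, 0.002]
contact_force: [-0.2, 0.3, 0.4]
opening: 0.0139
```

Run:
```python
from station import ctrl
o=ctrl.get_obs()
print(o["t"],o["tool_pos"],o["contact_force"],o["wrist_torque"],o["opening"])
```

```text
21.2 [0.5284279  0.0027462  0.12266942] [-0.23165333  0.2647799   0.43255547] [0.03415703 0.07709684 0.01642792] 0.013857264544112893
```

Emit:
play_rows(
  motion=[
    [[1, 0, 0, 0.04, 0, 0, 0], [1, 0, 0, 0.08, 0, 0, 0], [1, 0, 0, 0.08, 0, 0, 0], [1, 0, 0, 0.08, 0, 0, 0]],
  ],
)

```text
t: 21.7
tool_pos: [0.5285, 0.0027, 0.1226]
tool_rot: [2.565, 1.813, 0.002]
contact_force: [-3.3, -0.2, 5.6]
opening: 0.0139
```

Run:
```python
from station import ctrl
o=ctrl.get_obs()
print(o["t"],o["tool_pos"],o["contact_force"],o["wrist_torque"],o["opening"])
```

```text
21.7 [0.52849993 0.00274363 0.1225776 ] [-3.29415984 -0.23688122  5.58701521] [ 0.05248585  0.55118014 -0.02548052] 0.013897012904379212
```

Contact (5.6 N). I'll relieve the preload by 0.4 mm, then open slowly.

Emit:
play_rows(
  motion=[
    [[1, 0, 0, -0.04, 0, 0, 0], [1, 0, 0, -0.04, 0, 0, 0], [0.55, 0, 0, -0.04, 0, 0, 0], [0.4, 0, 0, -0.04, 0, 0, 0], [0.3, 0, 0, -0.04, 0, 0, 0], [0.3, 0, 0, -0.04, 0, 0, 0], [0.3, 0, 0, -0.04, 0, 0, 0]],
  ],
)

```text
t: 22.58
tool_pos: [0.5285, 0.0027, 0.123]
tool_rot: [2.565, 1.813, 0.002]
contact_force: [0.0, 0.6, 0.1]
opening: 0.0302
```

Run:
```python
from h import *
d=snap(["wrist","scene"],"15")
w,o=d["wrist"],d["obs"]
print(o["t"],o["tool_pos"],o["contact_force"],o["opening"])
crop(w,220,60,420,400,2.3,"pics/w15c.png")
crop(d["scene"],250,140,360,260,5,"pics/s15c.png")
```

```text
22.675 [0.5285154  0.00273523 0.12302003] [0.14208302 0.90058011 0.27581728] 0.030091514171021214
```

View pics/w15c.png

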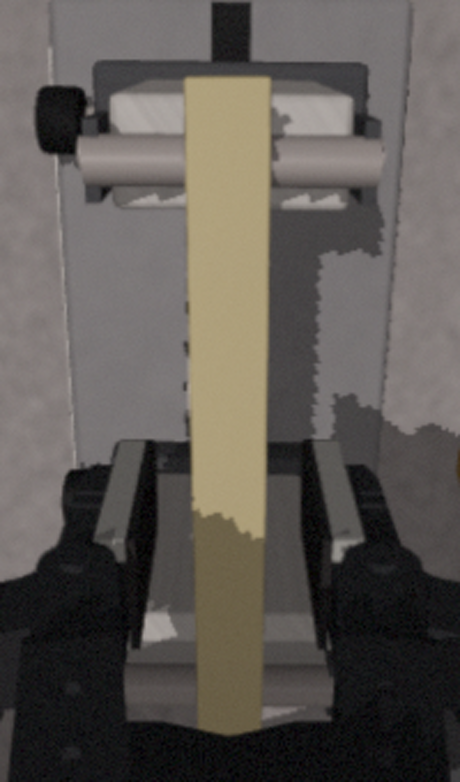

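The bar is released with clearance both sides. Retreat straight up, then sideways to a viewing pose.

Emit:
play_rows(
  motion=[
    [[0.3, 0, 0, -1, 0, 0, 0], [0.3, 0, 0, -3, 0, 0, 0], [0.3, 0, 0, -7, 0, 0, 0], [0.3, 0, 0, -12, 0, 0, 0], [0.3, -4, -3, -17, 0, 0, 0], [0.3, -6, -4, -22, 0, 0, 0], [0.3, -6, -4, -22, 0, 0, 0], [0.3, -6, -4, -22, 0, 0, 0], [0.3, -6, -4, -22, 0, 0, 0]],
  ],
)

```text
t: 23.8
tool_pos: [0.4702, -0.0402, 0.3417]
tool_rot: [-2.564, -1.813, 0.001]
contact_force: [0.4, -0.4, 0.0]
opening: 0.0297
```

Run:
```python
from h import *
d=snap(["wrist","scene","top"],"16")
w,o=d["wrist"],d["obs"]
print(o["t"],o["tool_pos"],o["contact_force"],o["opening"])
hsv=cv2.cvtColor(w["color"],cv2.COLOR_RGB2HSV);m=cv2.inRange(hsv,(18,50,90),(32,150,255))
n,l,s,c=cv2.connectedComponentsWithStats(m)
for i in range(1,n):
    if s[i,4]>400:
        v,u=np.nonzero(l==i);P=at_z(w,np.c_[u,v],.128)[:,:2]*1000
        print(c[i],cv2.minAreaRect(P.astype(np.float32)))
Rz=R.from_rotvec([0,0,-.342])
P=Rz.apply(np.array([(a,b,128) for b in(80,-80) for a in(-7.5,7.5)])/1000)+[.528,.0025,0]
crop(w,200,0,500,220,2.6,"pics/w16c.png",proj(w,P))
crop(d["scene"],180,110,360,260,4.3,"pics/s16c.png")
```

```text
23.95 [ 0.47033336 -0.04025293  0.34148375] [-0.00924234  0.28341073 -0.34148106] 0.02932483200227223
[359.32518043  99.76182839] ((527.7384033203125, 2.6858596801757812), (159.35696411132812, 16.20252227783203), 70.57882690429688)
```

View pics/w16c.png

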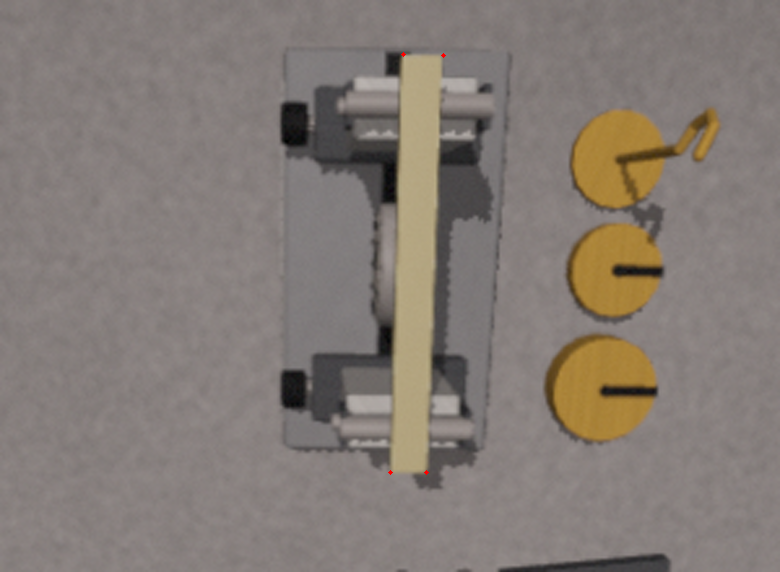

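View pics/s16c.png

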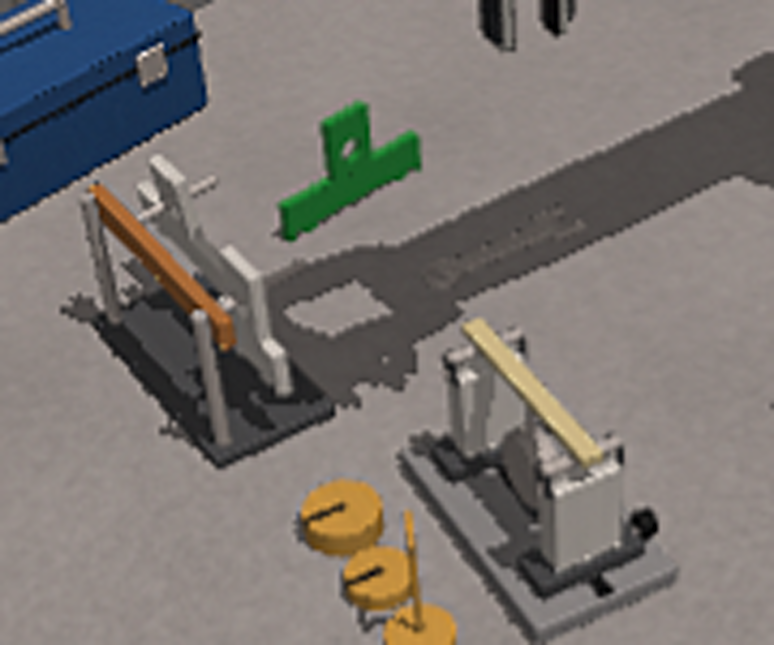

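Run:
```python
from station import ctrl
print(ctrl.finish_job())
```

```text
the job is handed in; nothing more can be done
None
```

The span gauge now hangs by its hole on the free peg, and the whole bar lies flat across both rollers. I handed the job in at about 24 s; no verdict was reported.

**Gauge:** a close wrist picture after letting go showed the peg through the hole and the plate upright. The final scene picture showed it still hanging there. I judged both by eye and did not measure its position again.

**Bar:** my last wrist picture put its middle about 0.3 mm from mid-span, with its angle within 0.01 rad of the rig's. That is well inside the limits, even with about 2 mm of camera calibration error. It was lowered slowly, with a brief 5.6 N press that I eased off before opening the fingers.

**At the end:** the arm stood clear with the force reading near zero. I never went near the weights and hanger, and they looked undisturbed. The halves were not in the last close-up views. None of my checks failed or disagreed.

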